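Raise the jig's counterweighted gate and push the coupon home

ROBOT

A 6-joint arm with a two-finger parallel gripper is mounted at the origin on a cart in front of the work surface, level with it; the furniture and walls round the work are solid. World frame = base frame: x ahead of the robot, y to its left, z up, the work surface at z = 0. Lengths are in mm, angles in rad, forces in N, time in s.
With the tool pointing down it reaches from about 325 to 1000 mm from the base axis. Payload 5.1 kg.
Tool frame: the origin (TCP) lies on the centre line of the jaws, within the pads' length; the fingertips stand 19 mm ahead of it and the grasp point (between the pads) is the TCP; z points along the fingers, y is the line along which they close (so a half turn about z gives the same grasp; the last joint's range is limited). The gripper opens to 85 mm and grips with 20 to 120 N. Pads are 22 mm wide; open, the fingers measure 114 mm over their backs; the gripper's body (76 mm by 85 mm) begins 54 mm behind the grasp point. The pads swing forward as they close: fully open they stand 13 mm farther back than shut.
Start: joints at [-1.184, 0.124, 1.65, -0, 1.367, -0.083], TCP at [294.228, -579.582, 250.322] pointing down, gripper open.
Joint ranges: [-2.61, 2.61], [-1.02, 2.33], [0.03, 2.71], [-1.35, 4.49], [0.32, 2.68], [-2.91, 2.91]. Speed limits (rad/s): [2.57, 2.57, 3.14, 3.14, 3.14, 3.14].

INTERFACE

Orientations are given as a unit quaternion [w, x, y, z].
In Python, from plant import manip gives the robot as it stands.
- The arm moves only by the tool carry_out, never from a script. Its argument "rows" is a list of rows, each an object of numbers: "x", "y", "z": the shift along the tool's x, y, z each as a share of 120 mm, from -1 to 1; "rx", "ry", "rz": the turn, a rotation vector about the tool's x, y, z each as a share of 30 degrees, from -1 to 1; "grip": the opening, from 0 (shut) to 1 (fully open). A call has 1 to 8 rows; each row is the pose to reach, as a shift and turn from the pose commanded when the call began, along the tool's axes at that moment; what a row does not reach only later rows make up. A row lasts 1/10 s, in which the tool goes at most 50 mm and 8.59 degrees, less where a joint would pass 70% of its speed; a pose out of reach is approached as far as the arm can. A call with a number of a shift or a turn outside -1 to 1 is refused whole. A call with a gripper value outside its range is refused whole. The fingers move at their own pace and stop on an object; the grip force is fixed at half the most. Time passes only in rows, so rows that repeat a pose let the fingers close. It gives the time, the measured TCP pose, the force, the opening and the grip force at its end, in the units of the state.
- manip.read_state(): the state, without advancing time (a new reading comes with each control period).
- manip.grab_frame(name): name is "side" or "top" or "wrist"; returns a dict with "image" (480x640x3 uint8, blue, green, red), "depth" (480x640 float32, mm along the optical axis (not along the pixel's ray), 0 where there is no reading), "fx", "fy", "cx", "cy" (pixels), "dist_coeffs" ([k1, k2, p1, p2, k3] as OpenCV has them; the pictures are not rectified), "R" (3x3) and "t" (3): a world point X has camera coordinates R X + t. Camera axes: x right, y down, z forward; pixel columns grow to the right and rows downward; lengths in mm; the calibration is good to about 2 mm. A picture is of the moment at which its call begins.
- manip.finish_job(): hands the job in; it is judged then, once.
Trained networks look in a picture, given as the dict that the camera call returned (one of the last four; its "shot" number tells which), for a name from the list of things; names that differ only in an ending like _2 or _b are one class to them, and where a whole thing is asked for, a point or a joint stands for the part that bears it (a point fixed in the world has none). Each returns a list of dicts, best first, with "conf" (0 to 1); they miss things now and then, are a little off and sometimes report something else, mostly with a low value. They report only what shows in the picture. A call takes as long as a camera call. They do not tell look-alikes from the thing itself.
- manip.cut_out(picture, target): "mask" (480x640 bool, what is visible of it) and "rect" ([left, top, right, bottom] in pixels, round what is visible of it).
- manip.spot_point(picture, target): "point" ([column, row] in pixels: a listed point, or the origin of a listed thing).
The state is a dict: "time": time; "joints": joint angles; "dq": joint speeds; "joint_efforts": joint torques, N m; "ee_pos": TCP position; "ee_rot": TCP orientation; "wrist_force": force on the tool from outside, world axes, zero at the start; "moment": the same for the moment, N m; "grip_width": finger opening in mm; "gripper_force": force on a finger pad.
Only numpy, scipy, OpenCV 4.12 (cv2) and the standard library are available. Lean on these libraries where they do the work, as an engineer would, in place of code of your own. Each camera call takes 0.05 s, during which the arm holds its last target. There are 200 camera calls.

TASK

Push the counterweighted gate arm of the loading jig up past its balance point, so that it stays raised by itself once you let go, and only then push the steel coupon that waits in front of it along the channel, through the open gate, until it is fully home against the end stop. Only push, lightly, with the fingers: do not grip or lift the coupon, do not squeeze or force the gate arm, and leave the other things on the bench where they are.

Things in the scene. Friction and masses are not known exactly. Their poses are not given: they have to be found in the camera images.
- jig: Fixed loading jig: steel bed 8 mm thick, x -140 to 150, y -62 to 62 mm; outrigger on the left, x -45 to 45, y to 225. Origin: underside (bench height), mid channel, on the gate line; x along the channel, away from the robot, y left, z up. Rails 10 wide, 12 high on the bed, x -130 to 130 (open at x -22 to 22), inner faces at y -47 and 47. Place and yaw vary.
- end_stop (a point): Foot of the end stop's near face, mid channel, on the bed: x 130, y 0, z 8 mm in the jig's frame. The stop is a steel bar across the channel, 94 mm wide, 22 mm high above the bed. With the coupon home its origin is 25.5 mm short of this point.
- gate (a joint): Hinge angle of the gate arm, rad: 0 = down, lying level across the channel; 1.45 = fully raised, nearly upright, its weight on a rubber bumper. The balance point is at about 0.83: let go below it the arm falls shut, beyond it falls open to 1.45 by itself. Lifting takes 1 to 2 N sideways at the push roller at first, less and less up to the balance. The arm's weight varies, the balance hardly.
- gate_hinge (a point): Middle of the hinge axis, at x 0, y 120, z 32 mm in the jig's frame, between two cheeks 52 mm high. The axis is parallel to the jig's x: the arm swings up and over toward +y. Lowered, the arm (14 mm square, 142 long) runs level from here toward -y; a blade under it leaves 2 mm over the bed and bars the left two thirds of the channel.
- gate_weight (a point): Centre of the counterweight, a steel cylinder of 44 mm diameter and 46 mm length parallel to the jig's x, on a 12 mm stalk. It moves with the arm: 70 mm straight above the hinge with the arm down, level with the hinge on its +y side with the arm raised.
- push_roller (a point): Centre of the arm's black push roller, free to spin, 20 mm diameter, 66 mm long, parallel to the jig's x, at the end of a 12 mm lever that slants straight up from the hinge. With the arm down it is 130 mm toward -y of the hinge and 130 mm above it (z 162). Pushed toward the jig's +y from its -y side, it raises the arm, on an arc of radius 184 mm about the hinge; past the balance, draw back upward.
- coupon: Small steel weld coupon with weld beads on top, lying flat on the bed between the rails on the robot's side of the gate: 51 mm in x, 80 in y, plate 6 mm thick (beads to 9), about 0.19 kg. Origin: centre of its underside; x along the 51 mm side. Home, it touches the end stop, origin at x 104.5 mm in the jig's frame.
- tube_stub: Bystander: upright square-tube stub 30 x 30 x 34 mm on the bench by the jig's right side; origin centre of underside.
- lid: Bystander: white jar lid, 86 mm in diameter, 16 mm high, on the bench to the left of the jig; origin centre of underside.
- gauge: Bystander: flat fillet gauge 40 x 60 x 8 mm on the bench by the jig's right side, beyond the gate; origin centre of underside.
- jar: Bystander: white jar of gel, 92 mm in diameter and height; origin centre of underside.
- spare_coupon: Bystander: dark plate 90 x 108 x 6 mm with a square-tube stub welded on (46 mm high); origin centre of underside.
- pliers: Bystander: pliers with blue handles, 225 mm long, 21 mm high; origin centre of underside.
Not all that is in view belongs to the job. Leave any green look-alike of the coupon alone.

How it is judged (in metres and radians):
On the way, in this order (a step that is already met when the one before it is completed fails the run):
1. the gate arm is fully raised and stays there untouched, the coupon still in front of the gate (value of joint gate above 1.35 rad and contact force between each of the fingers, the arm and gate below 0.2 N and x of coupon in the frame of jig below -0.02 m), for 0.3 s.
2. the coupon is home against the end stop, gate still raised (value of joint gate above 1.35 rad and x of coupon in the frame of jig above 0.0995 m and y of coupon in the frame of jig between -0.012 and 0.012 m and z of coupon in the frame of jig below 0.012 m and angle between the x axis of coupon and the x axis of jig, either way round below 0.12 rad), for 0.2 s.
At the end, for the whole second after the job is handed in: The gate arm stays raised (joint above 1.35 rad) untouched and still, and the coupon lies flat and at rest in the channel, square to it within 0.12 rad and within 5 mm of touching the end stop (all of step 2 and linear speed of coupon below 0.01 m/s and velocity of joint gate between -0.05 and 0.05 rad/s).
It fails at once if the coupon is lifted or tipped (z of coupon in the frame of jig above 0.018 m or angle between coupon's own z axis and vertical above 0.2 rad).
It fails at once if the gate arm is gripped or forced (over 30 N) (contact force between the fingers and gate above 30 N).
It fails at once if the coupon is squeezed or rammed (over 60 N) (contact force between the fingers and coupon above 60 N).
It fails at once if another thing on the bench is shifted by more than 20 mm (distance of any of tube_stub, lid, jar, spare_coupon, pliers, gauge from where it was at the start of the episode above 0.02 m).
It also fails if it takes over 56 s, if anything falls off the work surface, if the arm or the gripper's body presses on something with over 40 N, if the wrist force passes 120 N, or if a joint passes its speed limit or range.

## Working session

There is one attempt and no reset: what is moved stays moved. The work goes in short steps, Python scripts to look and compute and a tool call to move; the robot and the scene stay as the last step left them, time stands still between calls to the robot, and variables do not carry over. Pictures are saved under pics/ and viewed, at most 10 in all, crops included, and the job is handed in when it is done.

Besides the shell and the picture viewer there is one more tool, called after ">>>" as name(argument=value, ...), one argument or row to a line, values as JSON. carry_out: Moves the arm, as the interface text tells. Its arguments: {"type":"object","properties":{"rows":{"type":"array"}},"required":["rows"]}

```bash
ls; mkdir -p pics; cat > h.py <<'E'
import numpy as np,cv2
from plant import manip
def w(f,uv,z=None,d=None):
    K=np.array([[f['fx'],0,f['cx']],[0,f['fy'],f['cy']],[0,0,1.]])
    n=cv2.undistortPoints(np.array([[uv]],float),K,np.array(f['dist_coeffs'],float))[0,0]
    R=np.array(f['R']);t=np.array(f['t']);c=-R.T@t;r=R.T@np.array([n[0],n[1],1])
    return c+r*(d if d is not None else (z-c[2])/r[2])
def proj(f,P):
    K=np.array([[f['fx'],0,f['cx']],[0,f['fy'],f['cy']],[0,0,1.]])
    return cv2.projectPoints(np.array(P,float).reshape(-1,3),cv2.Rodrigues(np.array(f['R']))[0],np.array(f['t'],float),K,np.array(f['dist_coeffs'],float))[0].reshape(-1,2)
def dep(f,uv,k=2):
    u,v=map(int,np.round(uv));p=f['depth'][max(v-k,0):v+k+1,max(u-k,0):u+k+1];p=p[p>0]
    return float(np.median(p)) if p.size else None
E
python3 - <<'E'
from h import *
np.set_printoptions(precision=1,suppress=True)
s=manip.read_state();print(s['time'],s['ee_pos'],s['ee_rot'],s['grip_width'])
for n in('side','top'):
    f=manip.grab_frame(n);cv2.imwrite(f'pics/{n}0.png',f['image'])
    print(n,'cam',-np.array(f['R']).T@np.array(f['t']))
    for T in('jig','end_stop','gate_hinge','gate_weight','push_roller','coupon','tube_stub','lid','gauge','jar','spare_coupon','pliers'):
        for q in manip.spot_point(f,T)[:3]:
            p=q['point'];d=dep(f,p);print(T,round(q['conf'],2),np.round(p),w(f,p,d=d) if d else None, w(f,p,z=8.) if T in('coupon','end_stop') else '')
E
```

```text
pics
0.0 [ 294. -579.  249.] [-0.   1.   0.2 -0. ] 85.35855285128478
side cam [ 252.8 -540.1 1231.8]
jig 0.64 [336. 286.] [544.8 -26.9   9.1] 
end_stop 0.96 [381. 263.] [681.6 -26.3   9.9] [682.3 -25.5   8. ]
gate_hinge 0.81 [321. 243.] [559.3  79.3  59.3] 
gate_weight 0.65 [321. 227.] [565.6  89.2 117.6] 
push_roller 0.82 [337. 256.] [546.  -28.7 169.8] 
coupon 0.96 [294. 358.] [ 360.4 -143.8    6.4] [ 360.3 -144.3    8. ]
coupon 0.92 [312. 291.] [482.4 -12.4  15.4] [483.8  -9.2   8. ]
coupon 0.64 [338. 392.] [ 413.1 -271.7    7.1] [ 413.  -271.9    8. ]
tube_stub 0.5 [341. 334.] [ 490.9 -146.3    2. ] 
lid 0.93 [278. 246.] [464.  150.4  15.6] 
gauge 0.93 [387. 319.] [ 610.7 -170.     9.5] 
jar 0.56 [461. 391.] [ 647.4 -419.1   69.1] 
spare_coupon 0.9 [246. 174.] [490.4 421.5   8.9] 
pliers 0.56 [301. 160.] [660.9 395.8   1.1] 
top cam [ 395.3   17.3 1204.3]
jig 0.88 [323. 241.] [524.6 -15.1 169.3] 
end_stop 0.57 [325. 188.] [682.2 -23.9  28. ] [687.1 -24.6   8. ]
gate_hinge 0.74 [273. 236.] [540.6 102.7 121.9] 
gate_weight 0.57 [272. 230.] [555.8 103.6 124.6] 
gate_weight 0.17 [464. 198.] [ 649.8 -373.2   82.2] 
push_roller 0.82 [326. 232.] [544.7 -22.6 170.9] 
coupon 0.88 [318. 263.] [486.6  -7.4  14.5] [487.1  -7.5   8. ]
coupon 0.84 [418. 294.] [ 408.4 -268.8    7.2] [ 408.4 -268.6    8. ]
coupon 0.58 [370. 314.] [ 355.6 -144.2    5.9] [ 355.7 -143.9    8. ]
tube_stub 0.45 [371. 266.] [ 480.5 -148.2    1. ] 
lid 0.87 [253. 277.] [447.2 159.3  15.4] 
gauge 0.59 [377. 219.] [ 605.3 -164.6    8.4] 
gauge 0.19 [274. 236.] [541.6  98.7 121.6] 
jar 0.71 [165. 200.] [651.4 402.8   0.4] 
jar 0.68 [466. 199.] [ 644.9 -374.7   86.2] 
spare_coupon 0.87 [146. 261.] [486.2 441.    7. ] 
spare_coupon 0.53 [167. 198.] [656.7 398.1   0. ] 
pliers 0.67 [166. 198.] [657.6 401.1   0.9]
```

```bash
python3 - <<'E'
import cv2
a=cv2.imread('pics/top0.png')[130:350,120:500]; cv2.imwrite('pics/topc.png',cv2.resize(a,None,fx=2.1,fy=2.1,interpolation=cv2.INTER_CUBIC))
a=cv2.imread('pics/side0.png')[180:420,220:500]; cv2.imwrite('pics/sidec.png',cv2.resize(a,None,fx=2.5,fy=2.5,interpolation=cv2.INTER_CUBIC))
E
```

```text
(no output)
```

View pics/topc.png

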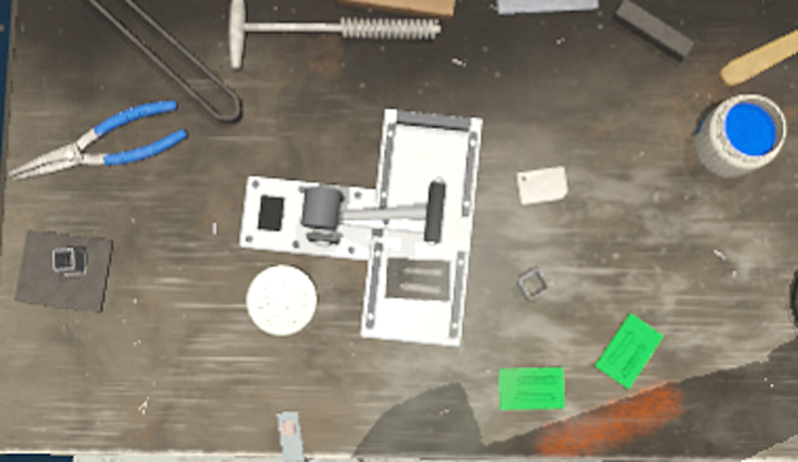

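View pics/sidec.png

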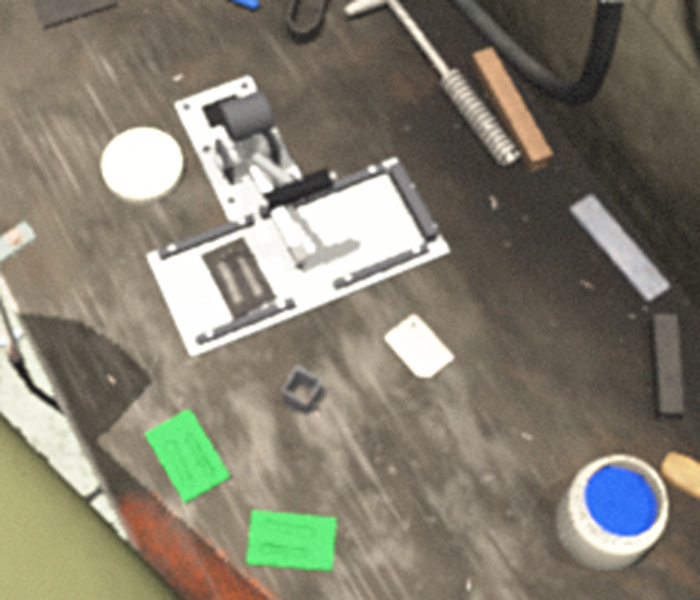

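The top view shows the steel coupon at full-image pixel (318,263), in the channel on the robot's side of the gate. The gate's roller is at (326,232). The green look-alikes at about (370,314) and (418,294) lie on the bench, not in the jig, so I reject them. Next I fit the jig pose to the bed outline.

```bash
cat > fit.py <<'E'
from h import *
from scipy.optimize import minimize
np.set_printoptions(precision=3,suppress=True)
O=np.array([[-140,-62],[150,-62],[150,62],[45,62],[45,225],[-45,225],[-45,62],[-140,62]],float)
def J(p,P):
    P=np.atleast_2d(P);c,s=np.cos(p[2]),np.sin(p[2])
    return np.c_[p[0]+c*P[:,0]-s*P[:,1],p[1]+s*P[:,0]+c*P[:,1],P[:,2]]
E
python3 - <<'E'
from fit import *
fs=[manip.grab_frame(n) for n in('top','side')]
ms=[]
for f in fs:
    im=f['image'];m=(im.min(2)>165).astype(np.uint8)
    g=np.zeros_like(m);cv2.fillPoly(g,[proj(f,J([554,-11,-.106],np.c_[O*1.08,np.full(8,8.)])).astype(np.int32)],1)
    ms.append(m*g)
def cost(p,one=None):
    c=0
    for i,(f,m) in enumerate(zip(fs,ms)):
        if one is not None and i!=one: continue
        q=np.zeros((480,640),np.uint8);cv2.fillPoly(q,[np.round(proj(f,J(p,np.c_[O,np.full(8,8.)]))*16).astype(np.int32)],1,shift=4)
        c+=(q&(1-m)).sum()*1.+(m&(1-q)).sum()*2.
    return c
for one in(0,1,None):
    best=min((minimize(cost,[554+a,-11+b,-.106],args=(one,),method='Nelder-Mead',options=dict(initial_simplex=np.array([554+a,-11+b,-.106])+np.array([[0,0,0],[8,0,0],[0,8,0],[0,0,.04]]))) for a in(-4,4) for b in(-4,4)),key=lambda r:r.fun)
    print(one,best.x,best.fun)
p=best.x; np.save('jig.npy',p)
for f,n in zip(fs,('top','side')):
    im=f['image'].copy()
    cv2.polylines(im,[proj(f,J(p,np.c_[O,np.full(8,8.)])).astype(np.int32)],True,(0,0,255),1)
    q=proj(f,J(p,[[0,-10,162],[130,0,8],[0,120,102]]))
    for a in q: cv2.circle(im,tuple(int(v) for v in a),2,(0,255,0),-1)
    c=manip.cut_out(f,'coupon')
    for d in c:
        ys,xs=np.nonzero(d['mask']);P=np.array([w(f,(x,y),z=14.) for x,y in zip(xs,ys)])[:,:2]
        r=cv2.minAreaRect(P.astype(np.float32));cc=P.mean(0)
        L=np.array([[np.cos(p[2]),np.sin(p[2])],[-np.sin(p[2]),np.cos(p[2])]])@(np.array(r[0])-p[:2])
        print(n,d['conf'],r,'jig',L,'angle-jig',r[2]-np.degrees(p[2]))
    if n=='top': cv2.imwrite('pics/fit.png',cv2.resize(im[170:310,220:400],None,fx=4,fy=4,interpolation=cv2.INTER_CUBIC))
s=manip.read_state();print(np.array(s['ee_rot']),np.array(s['ee_pos']),s['joints'])
E
```

```text
0 [550.407 -14.076  -0.1  ] 2313.0
1 [550.414 -13.983  -0.101] 2341.0
None [550.092 -13.767  -0.102] 4641.0
top 0.94 ((356.5538024902344, -151.46078491210938), (50.9286003112793, 83.09464263916016), 0.5849475264549255) jig [-178.45  -156.755] angle-jig 6.451691434772883
top 0.81 ((487.76593017578125, -9.763004302978516), (54.8273811340332, 85.94029998779297), 0.6652829647064209) jig [-62.409  -2.388] angle-jig 6.532026873024378
top 0.69 ((403.5585632324219, -272.0537414550781), (48.39967727661133, 80.29086303710938), 54.74516677856445) jig [-119.365 -271.912] angle-jig 60.61191068688241
side 0.96 ((356.3099060058594, -157.52545166015625), (49.14225387573242, 81.06611633300781), 1.84286367893219) jig [-178.073 -162.813] angle-jig 7.709607587250147
side 0.65 ((403.8226013183594, -273.79595947265625), (54.665531158447266, 82.12727355957031), 60.84428024291992) jig [-118.925 -273.618] angle-jig 66.71102415123788
side 0.6 ((490.46820068359375, -13.542118072509766), (80.2998046875, 49.98822021484375), 86.445556640625) jig [-59.335  -5.871] angle-jig 92.31230054894296
side 0.35 ((484.8158264160156, -151.53518676757812), (37.151519775390625, 32.14528274536133), 35.05974578857422) jig [ -50.853 -143.719] angle-jig 40.926489696892176
side 0.31 ((563.0140380859375, 58.553977966308594), (287.42974853515625, 291.2200622558594), 85.17225646972656) jig [ 5.462 73.263] angle-jig 91.03900037804452
side 0.2 ((591.3248901367188, 74.6380615234375), (86.03950500488281, 217.17811584472656), 0.03233523294329643) jig [31.98  92.156] angle-jig 5.899079141261254
[-0.     0.973  0.233 -0.   ] [ 294.252 -579.571  250.303] [-1.184  0.124  1.65  -0.     1.367 -0.083]
```

View pics/fit.png

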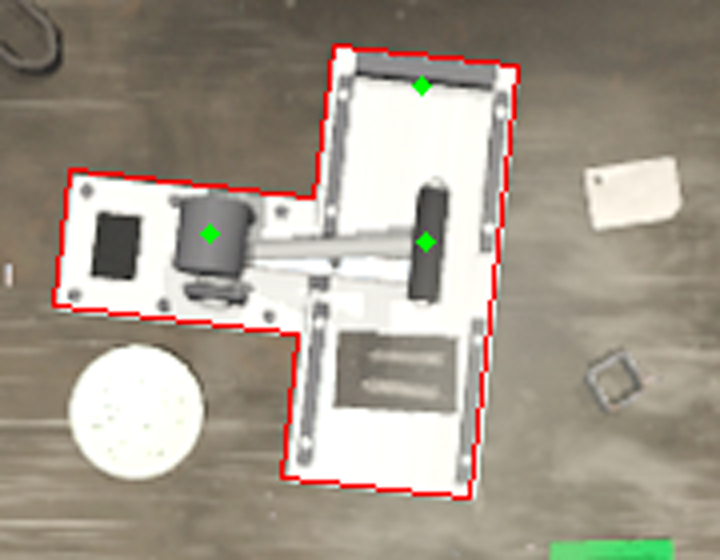

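The outline fit is tight: jig at (550, -14), yaw -0.102. The green marks for roller, weight and stop fall on the right parts. The coupon lies at jig (-61, -3), slightly turned. First move: shut the fingers, turn the tool to the jig's yaw and travel toward the roller.

>>> carry_out(
  rows=[
    {"x": 0.4,"y": -0.28,"rz": 0.28,"grip": 0},
    {"x": 0.75,"y": -0.55,"rz": 0.56,"grip": 0},
    {"x": 1,"y": -0.73,"rz": 0.84,"grip": 0},
    {"x": 1,"y": -0.73,"rz": 1,"grip": 0},
    {"x": 1,"y": -0.73,"rz": 1,"grip": 0},
  ],
)

```text
validation failed for argument at $.ro...
```

```bash
cat > go.py <<'E'
import sys
from fit import *
from scipy.spatial.transform import Rotation as Ro
p=np.load('jig.npy');s=manip.read_state()
q=np.array(s['ee_rot']);R=Ro.from_quat(np.r_[q[1:],q[0]]).as_matrix();e=np.array(s['ee_pos'])
c,sn=np.cos(p[2]),np.sin(p[2]);Z=np.array([[c,sn,0],[-sn,c,0],[0,0,1]])
print('t',s['time'],'jig tcp',Z@(e-[p[0],p[1],0]),'F',np.array(s['wrist_force']),'grip',s['grip_width'],'j',np.array(s['joints']))
T=np.c_[[c,sn,0],[sn,-c,0],[0,0,-1]]
print('rot share',Ro.from_matrix(R.T@T).as_rotvec()/np.radians(30))
if len(sys.argv)>3:
    tgt=J(p,[[float(a) for a in sys.argv[1:4]]])[0];print('shift share',R.T@(tgt-e)/120)
E
python3 go.py 0 -75 250
```

```text
t 1.5 jig tcp [-196.666 -588.991  250.303] F [ 0.573 -0.24  -0.6  ] grip 85.28932096229158 j [-1.184  0.124  1.65  -0.     1.367 -0.083]
rot share [-0.     0.     1.093]
shift share [ 3.697 -2.714  0.003]
```

>>> carry_out(
  rows=[
    {"x": 0.4,"y": -0.28,"z": 0.0,"rx": 0.0,"ry": 0.0,"rz": 0.28,"grip": 0.0},
    {"x": 0.75,"y": -0.55,"z": 0.0,"rx": 0.0,"ry": 0.0,"rz": 0.56,"grip": 0.0},
    {"x": 1.0,"y": -0.73,"z": 0.0,"rx": 0.0,"ry": 0.0,"rz": 0.84,"grip": 0.0},
    {"x": 1.0,"y": -0.73,"z": 0.0,"rx": 0.0,"ry": 0.0,"rz": 1.0,"grip": 0.0},
    {"x": 1.0,"y": -0.73,"z": 0.0,"rx": 0.0,"ry": 0.0,"rz": 1.0,"grip": 0.0},
  ],
)

```text
time: 2.0
ee_pos: [362.3, -446.1, 250.7]
ee_rot: [0.0, 1.0, -0.026, 0.0]
wrist_force: [0.7, 0.1, 0.1]
grip_width: 12.9
gripper_force: 0.0
```

```bash
python3 go.py 0 -75 250
```

```text
t 2.0 jig tcp [-142.645 -449.261  250.661] F [0.68  0.058 0.129] grip 12.931330343442593 j [-0.982 -0.042  1.821 -0.     1.362  0.64 ]
rot share [ 0.001 -0.001  0.097]
shift share [ 1.346 -3.054  0.004]
```

>>> carry_out(
  rows=[
    {"x": 0.17,"y": -0.38,"z": 0.0,"rx": 0.0,"ry": 0.0,"rz": 0.1,"grip": 0.0},
    {"x": 0.34,"y": -0.75,"z": 0.0,"rx": 0.0,"ry": 0.0,"rz": 0.1,"grip": 0.0},
    {"x": 0.45,"y": -1.0,"z": 0.0,"rx": 0.0,"ry": 0.0,"rz": 0.1,"grip": 0.0},
  ],
)

```text
time: 2.3
ee_pos: [422.5, -329.2, 250.4]
ee_rot: [-0.0, 0.999, -0.052, 0.0]
wrist_force: [0.7, -0.1, 0.7]
grip_width: 0.0
gripper_force: 0.0
```

>>> carry_out(
  rows=[
    {"x": 0.17,"y": -0.38,"z": 0.0,"rx": 0.0,"ry": 0.0,"rz": 0.0,"grip": 0.0},
    {"x": 0.34,"y": -0.75,"z": 0.0,"rx": 0.0,"ry": 0.0,"rz": 0.0,"grip": 0.0},
    {"x": 0.45,"y": -1.0,"z": 0.0,"rx": 0.0,"ry": 0.0,"rz": 0.0,"grip": 0.0},
    {"x": 0.45,"y": -1.0,"z": 0.0,"rx": 0.0,"ry": 0.0,"rz": 0.0,"grip": 0.0},
  ],
)

```text
time: 2.7
ee_pos: [489.8, -214.6, 250.5]
ee_rot: [-0.0, 0.999, -0.05, 0.0]
wrist_force: [0.3, -1.3, 0.4]
grip_width: 0.2
gripper_force: 0.0
```

```bash
python3 go.py 0 -75 169
```

```text
t 2.7 jig tcp [ -39.481 -205.917  250.505] F [ 0.321 -1.328  0.421] grip 0.16104476818791263 j [-0.514 -0.133  1.906  0.001  1.368  1.157]
rot share [-0.001 -0.001  0.003]
shift share [ 0.331 -1.09   0.68 ]
```

>>> carry_out(
  rows=[
    {"x": 0.15,"y": -0.35,"z": 0.2,"rx": 0.0,"ry": 0.0,"rz": 0.0,"grip": 0.0},
    {"x": 0.3,"y": -0.65,"z": 0.4,"rx": 0.0,"ry": 0.0,"rz": 0.0,"grip": 0.0},
    {"x": 0.33,"y": -0.9,"z": 0.6,"rx": 0.0,"ry": 0.0,"rz": 0.0,"grip": 0.0},
    {"x": 0.33,"y": -1.0,"z": 0.68,"rx": 0.0,"ry": 0.0,"rz": 0.0,"grip": 0.0},
    {"x": 0.33,"y": -1.0,"z": 0.68,"rx": 0.0,"ry": 0.0,"rz": 0.0,"grip": 0.0},
  ],
)

```text
time: 3.2
ee_pos: [539.3, -101.3, 166.7]
ee_rot: [-0.0, 0.999, -0.052, -0.002]
wrist_force: [-0.4, -0.3, -0.9]
grip_width: -0.1
gripper_force: 0.0
```

```bash
python3 go.py 0 -38 169; python3 - <<'E'
from h import *
f=manip.grab_frame('side');a=f['image'][160:330,220:430];cv2.imwrite('pics/s1.png',cv2.resize(a,None,fx=3.4,fy=3.4,interpolation=cv2.INTER_CUBIC))
E
```

```text
t 3.2 jig tcp [ -1.743 -88.217 166.718] F [-0.388 -0.282 -0.914] grip -0.0699661931379184 j [-0.283 -0.029  1.954 -0.001  1.221  1.392]
rot share [-0.     0.008 -0.004]
shift share [ 0.014 -0.419 -0.019]
```

View pics/s1.png

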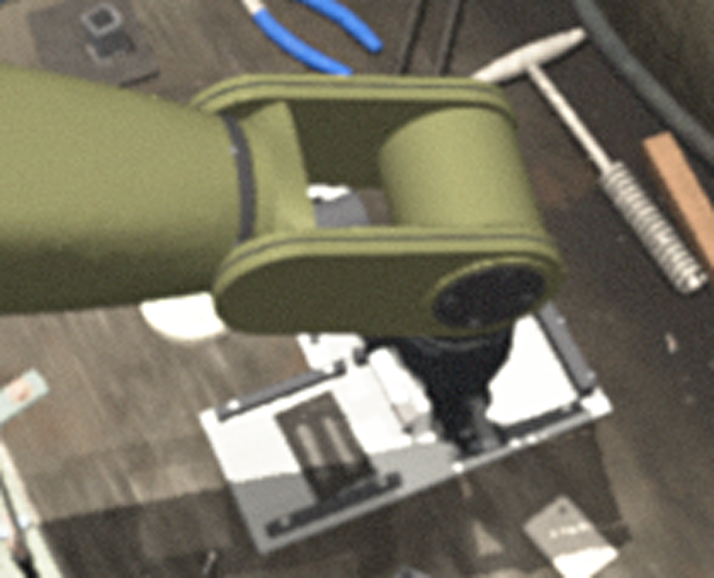

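The fork hides the roller in this view, but the fingertips hang on the -y side of it as commanded. I push gently along the arc.

>>> carry_out(
  rows=[
    {"x": 0.01,"y": -0.2,"z": 0.0,"rx": 0.0,"ry": 0.0,"rz": 0.0,"grip": 0.0},
    {"x": 0.01,"y": -0.38,"z": 0.0,"rx": 0.0,"ry": 0.0,"rz": 0.0,"grip": 0.0},
    {"x": 0.01,"y": -0.46,"z": 0.0,"rx": 0.0,"ry": 0.0,"rz": 0.0,"grip": 0.0},
    {"x": 0.01,"y": -0.53,"z": -0.07,"rx": 0.0,"ry": 0.0,"rz": 0.0,"grip": 0.0},
    {"x": 0.01,"y": -0.6,"z": -0.13,"rx": 0.0,"ry": 0.0,"rz": 0.0,"grip": 0.0},
    {"x": 0.01,"y": -0.67,"z": -0.18,"rx": 0.0,"ry": 0.0,"rz": 0.0,"grip": 0.0},
    {"x": 0.01,"y": -0.74,"z": -0.23,"rx": 0.0,"ry": 0.0,"rz": 0.0,"grip": 0.0},
  ],
)

```text
time: 3.95
ee_pos: [551.2, -13.2, 197.4]
ee_rot: [0.0, 0.999, -0.053, 0.0]
wrist_force: [-0.5, -1.1, -0.9]
grip_width: -0.0
gripper_force: 0.5
```

```bash
python3 go.py 0 26.5 207; python3 - <<'E'
from h import *
f=manip.grab_frame('top');a=f['image'][150:320,220:430];cv2.imwrite('pics/t2.png',cv2.resize(a,None,fx=3.4,fy=3.4,interpolation=cv2.INTER_CUBIC))
for T in('push_roller','gate_weight'):
    for q in manip.spot_point(f,T)[:2]: print(T,q)
E
```

```text
t 3.95 jig tcp [  1.05    0.658 197.373] F [-0.477 -1.112 -0.923] grip -0.020366747295970752 j [-0.121 -0.055  1.925 -0.     1.271  1.556]
rot share [ 0.    -0.001 -0.008]
shift share [-0.01  -0.215 -0.08 ]
push_roller {'point': [310.9, 225.2], 'conf': 0.63}
gate_weight {'point': [268.0, 227.6], 'conf': 0.92}
```

View pics/t2.png

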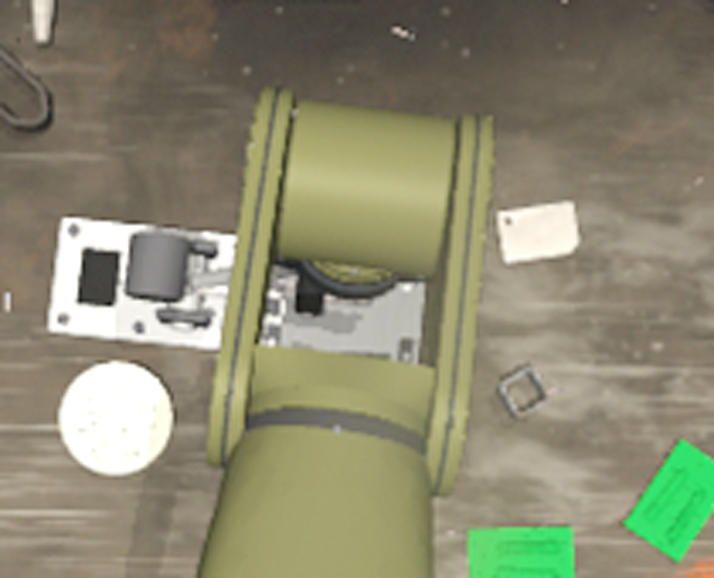

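The gate is moving: the weight has swung outward (crop (160,265)) and I see a light -1 N reaction. Continue.

>>> carry_out(
  rows=[
    {"x": -0.01,"y": -0.07,"z": -0.03,"rx": 0.0,"ry": 0.0,"rz": 0.0,"grip": 0.0},
    {"x": -0.01,"y": -0.14,"z": -0.06,"rx": 0.0,"ry": 0.0,"rz": 0.0,"grip": 0.0},
    {"x": -0.01,"y": -0.22,"z": -0.09,"rx": 0.0,"ry": 0.0,"rz": 0.0,"grip": 0.0},
    {"x": -0.01,"y": -0.3,"z": -0.11,"rx": 0.0,"ry": 0.0,"rz": 0.0,"grip": 0.0},
    {"x": -0.01,"y": -0.38,"z": -0.135,"rx": 0.0,"ry": 0.0,"rz": 0.0,"grip": 0.0},
    {"x": -0.01,"y": -0.46,"z": -0.16,"rx": 0.0,"ry": 0.0,"rz": 0.0,"grip": 0.0},
    {"x": -0.01,"y": -0.54,"z": -0.175,"rx": 0.0,"ry": 0.0,"rz": 0.0,"grip": 0.0},
    {"x": -0.01,"y": -0.6,"z": -0.185,"rx": 0.0,"ry": 0.0,"rz": 0.0,"grip": 0.0},
  ],
)

```text
time: 4.9
ee_pos: [557.7, 59.4, 218.8]
ee_rot: [-0.0, 0.999, -0.053, 0.0]
wrist_force: [0.1, -0.3, -0.1]
grip_width: 0.1
gripper_force: 0.2
```

```bash
python3 go.py 0 117 221
```

```text
t 4.9 jig tcp [  0.054  73.597 218.784] F [ 0.146 -0.299 -0.133] grip 0.1340446375341353 j [ 0.01  -0.051  1.884  0.     1.308  1.687]
rot share [-0.    -0.001 -0.006]
shift share [-0.002 -0.362 -0.018]
```

>>> carry_out(
  rows=[
    {"x": 0.0,"y": -0.06,"z": -0.01,"rx": 0.0,"ry": 0.0,"rz": 0.0,"grip": 0.0},
    {"x": 0.0,"y": -0.12,"z": -0.02,"rx": 0.0,"ry": 0.0,"rz": 0.0,"grip": 0.0},
    {"x": 0.0,"y": -0.18,"z": -0.03,"rx": 0.0,"ry": 0.0,"rz": 0.0,"grip": 0.0},
    {"x": 0.0,"y": -0.23,"z": -0.04,"rx": 0.0,"ry": 0.0,"rz": 0.0,"grip": 0.0},
    {"x": 0.0,"y": -0.28,"z": -0.05,"rx": 0.0,"ry": 0.0,"rz": 0.0,"grip": 0.0},
    {"x": 0.0,"y": -0.33,"z": -0.05,"rx": 0.0,"ry": 0.0,"rz": 0.0,"grip": 0.0},
    {"x": 0.0,"y": -0.36,"z": -0.05,"rx": 0.0,"ry": 0.0,"rz": 0.0,"grip": 0.0},
    {"x": 0.0,"y": -0.38,"z": -0.05,"rx": 0.0,"ry": 0.0,"rz": 0.0,"grip": 0.0},
  ],
)

```text
time: 5.7
ee_pos: [562.3, 104.1, 224.4]
ee_rot: [0.0, 0.999, -0.053, -0.0]
wrist_force: [-0.3, -0.2, 0.6]
grip_width: -0.1
gripper_force: 0.0
```

>>> carry_out(
  rows=[
    {"x": 0.0,"y": 0.0,"z": 0.0,"rx": 0.0,"ry": 0.0,"rz": 0.0,"grip": 0.0},
    {"x": 0.0,"y": 0.0,"z": -0.15,"rx": 0.0,"ry": 0.0,"rz": 0.0,"grip": 0.0},
    {"x": 0.0,"y": 0.0,"z": -0.4,"rx": 0.0,"ry": 0.0,"rz": 0.0,"grip": 0.0},
    {"x": 0.0,"y": 0.0,"z": -0.8,"rx": 0.0,"ry": 0.0,"rz": 0.0,"grip": 0.0},
    {"x": 0.0,"y": 0.3,"z": -0.8,"rx": 0.0,"ry": 0.0,"rz": 0.0,"grip": 0.0},
  ],
)

```text
time: 6.2
ee_pos: [561.3, 69.8, 328.9]
ee_rot: [-0.001, 0.999, -0.051, 0.006]
wrist_force: [0.4, 0.1, 0.7]
grip_width: 0.4
gripper_force: 0.0
```

```bash
python3 go.py -125 0 250; python3 - <<'E'
from fit import *
f=manip.grab_frame('top');p=np.load('jig.npy')
for T in('push_roller','gate_weight'):
    for q in manip.spot_point(f,T)[:2]: print(T,q,dep(f,q['point']) and w(f,q['point'],d=dep(f,q['point'])))
print('expected raised roller/weight px',proj(f,J(p,[[0,234,177],[0,190,40]])),'down weight',proj(f,J(p,[[0,120,102]])))
E
```

```text
t 6.2 jig tcp [  2.613  84.26  328.906] F [0.402 0.126 0.652] grip 0.38229905254031826 j [ 0.028 -0.108  1.752  0.001  1.484  1.701]
rot share [-0.005 -0.024  0.001]
shift share [-1.072  0.704  0.642]
push_roller {'point': [214.7, 217.8], 'conf': 0.81} [604.517 267.376   1.534]
gate_weight {'point': [248.3, 229.8], 'conf': 0.61} [564.21  168.868  63.296]
expected raised roller/weight px [[219.929 217.86 ]
 [247.045 229.07 ]] down weight [[272.243 228.519]]
```

The gate has fallen open: the roller and weight pixels match the predicted raised pose. Now I go back behind the coupon, staying high.

>>> carry_out(
  rows=[
    {"x": -0.3,"y": 0.2,"z": 0.0,"rx": 0.0,"ry": 0.0,"rz": 0.0,"grip": 0.3},
    {"x": -0.6,"y": 0.4,"z": 0.0,"rx": 0.0,"ry": 0.0,"rz": 0.0,"grip": 0.3},
    {"x": -0.85,"y": 0.6,"z": 0.1,"rx": 0.0,"ry": 0.0,"rz": 0.0,"grip": 0.3},
    {"x": -1.0,"y": 0.72,"z": 0.4,"rx": 0.0,"ry": 0.0,"rz": 0.0,"grip": 0.3},
    {"x": -1.0,"y": 0.72,"z": 0.8,"rx": 0.0,"ry": 0.0,"rz": 0.0,"grip": 0.3},
    {"x": -1.0,"y": 0.72,"z": 1.0,"rx": 0.0,"ry": 0.0,"rz": 0.0,"grip": 0.3},
    {"x": -1.0,"y": 0.72,"z": 1.0,"rx": 0.0,"ry": 0.0,"rz": 0.0,"grip": 0.3},
  ],
)

```text
time: 7.05
ee_pos: [426.5, -4.5, 194.9]
ee_rot: [-0.001, 0.999, -0.053, -0.005]
wrist_force: [-0.7, 0.1, 0.3]
grip_width: 25.9
gripper_force: 0.0
```

```bash
python3 go.py -122 -2 90; python3 - <<'E'
from fit import *
f=manip.grab_frame('wrist');p=np.load('jig.npy');im=f['image'].copy()
for x in(-120,):
    for a in proj(f,J(p,[[-122,-2,8],[-61,-3,14]])): cv2.circle(im,tuple(int(v) for v in a),4,(0,0,255),-1)
for d in manip.cut_out(f,'coupon')[:2]:
    ys,xs=np.nonzero(d['mask']);P=np.array([w(f,(x,y),z=14.) for x,y in zip(xs[::7],ys[::7])])[:,:2]
    P=(P-p[:2])@np.array([[np.cos(p[2]),-np.sin(p[2])],[np.sin(p[2]),np.cos(p[2])]])
    print(d['conf'],cv2.minAreaRect(P.astype(np.float32)))
cv2.imwrite('pics/w1.png',im)
E
```

```text
t 7.05 jig tcp [-123.855   -3.434  194.923] F [-0.679  0.121  0.324] grip 25.85695823530328 j [-0.137 -0.353  2.18   0.     1.325  1.54 ]
rot share [-0.001  0.02  -0.007]
shift share [ 0.025 -0.011  0.874]
0.93 ((-172.78677368164062, -153.74456787109375), (51.91520690917969, 79.44329071044922), 8.091533660888672)
0.91 ((-59.92662811279297, -4.406612396240234), (50.23594665527344, 80.05448150634766), 3.552196741104126)
```

View pics/w1.png

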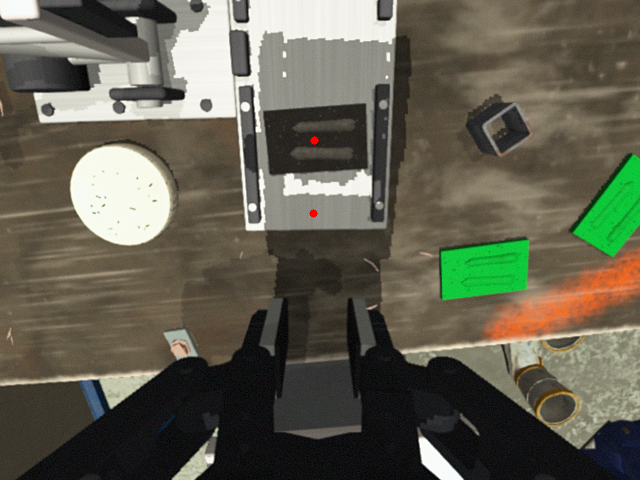

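The wrist view shows the coupon at (315,140), lying square between the rails, with the target spot behind it at (313,213) free. The raised gate is at left, clear of the channel. Descend.

>>> carry_out(
  rows=[
    {"x": 0.0,"y": 0.0,"z": 0.3,"rx": 0.0,"ry": 0.0,"rz": 0.0,"grip": 0.3},
    {"x": 0.0,"y": 0.0,"z": 0.6,"rx": 0.0,"ry": 0.0,"rz": 0.0,"grip": 0.3},
    {"x": 0.0,"y": 0.0,"z": 0.9,"rx": 0.0,"ry": 0.0,"rz": 0.0,"grip": 0.3},
    {"x": 0.0,"y": 0.0,"z": 1.0,"rx": 0.0,"ry": 0.0,"rz": 0.0,"grip": 0.3},
    {"x": 0.0,"y": 0.0,"z": 1.0,"rx": 0.0,"ry": 0.0,"rz": 0.0,"grip": 0.3},
  ],
)

```text
time: 7.65
ee_pos: [430.0, -5.0, 80.4]
ee_rot: [-0.0, 0.999, -0.053, -0.001]
wrist_force: [0.5, 0.2, 0.2]
grip_width: 25.8
gripper_force: 0.0
```

>>> carry_out(
  rows=[
    {"x": 0.0,"y": 0.0,"z": 0.15,"rx": 0.0,"ry": 0.0,"rz": 0.0,"grip": 0.3},
    {"x": 0.0,"y": 0.0,"z": 0.25,"rx": 0.0,"ry": 0.0,"rz": 0.0,"grip": 0.3},
    {"x": 0.0,"y": 0.0,"z": 0.32,"rx": 0.0,"ry": 0.0,"rz": 0.0,"grip": 0.3},
    {"x": 0.0,"y": 0.0,"z": 0.36,"rx": 0.0,"ry": 0.0,"rz": 0.0,"grip": 0.3},
    {"x": 0.0,"y": 0.0,"z": 0.36,"rx": 0.0,"ry": 0.0,"rz": 0.0,"grip": 0.3},
  ],
)

```text
time: 8.15
ee_pos: [430.0, -5.2, 37.2]
ee_rot: [-0.0, 0.999, -0.053, -0.0]
wrist_force: [-0.8, -0.3, -0.3]
grip_width: 25.4
gripper_force: 0.0
```

```bash
python3 go.py -115 -3 28; python3 - <<'E'
from h import *
f=manip.grab_frame('wrist');cv2.imwrite('pics/w2.png',f['image'])
d=f['depth'];im=f['image']
E
```

```text
t 8.15 jig tcp [-120.339   -3.796   37.245] F [-0.811 -0.283 -0.26 ] grip 25.393803092922763 j [-0.137 -0.128  2.292 -0.     0.978  1.54 ]
rot share [-0.     0.001 -0.007]
shift share [ 0.045 -0.007  0.077]
```

View pics/w2.png

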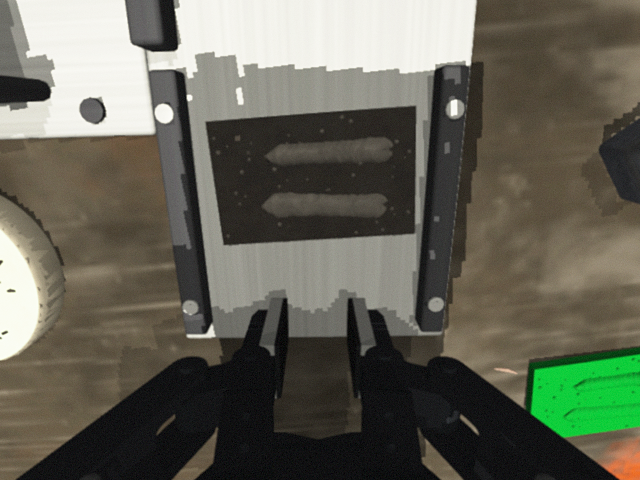

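The fingertips at (270,300) and (360,300) are behind the coupon, inside the rails. Lower in small steps, watching the force.

>>> carry_out(
  rows=[
    {"x": 0.0,"y": 0.0,"z": 0.04,"rx": 0.0,"ry": 0.0,"rz": 0.0,"grip": 0.3},
    {"x": 0.0,"y": 0.0,"z": 0.07,"rx": 0.0,"ry": 0.0,"rz": 0.0,"grip": 0.3},
    {"x": 0.0,"y": 0.0,"z": 0.07,"rx": 0.0,"ry": 0.0,"rz": 0.0,"grip": 0.3},
  ],
)

```text
time: 8.5
ee_pos: [429.6, -5.2, 28.4]
ee_rot: [-0.0, 0.999, -0.053, -0.001]
wrist_force: [0.5, 0.1, -0.4]
grip_width: 25.7
gripper_force: 0.0
```

>>> carry_out(
  rows=[
    {"x": 0.0,"y": 0.0,"z": 0.02,"rx": 0.0,"ry": 0.0,"rz": 0.0,"grip": 0.3},
    {"x": 0.0,"y": 0.0,"z": 0.02,"rx": 0.0,"ry": 0.0,"rz": 0.0,"grip": 0.3},
  ],
)

```text
time: 8.7
ee_pos: [430.4, -5.3, 26.9]
ee_rot: [0.0, 0.999, -0.053, 0.0]
wrist_force: [0.0, -1.4, 3.1]
grip_width: 25.6
gripper_force: 1.5
```

Touched the bed at TCP z 26.9. I raise 2 mm and start pushing.

>>> carry_out(
  rows=[
    {"x": 0.0,"y": 0.0,"z": -0.02,"rx": 0.0,"ry": 0.0,"rz": 0.0,"grip": 0.3},
    {"x": 0.08,"y": 0.0,"z": -0.02,"rx": 0.0,"ry": 0.0,"rz": 0.0,"grip": 0.3},
    {"x": 0.14,"y": 0.0,"z": -0.02,"rx": 0.0,"ry": 0.0,"rz": 0.0,"grip": 0.3},
    {"x": 0.2,"y": 0.0,"z": -0.02,"rx": 0.0,"ry": 0.0,"rz": 0.0,"grip": 0.3},
    {"x": 0.28,"y": 0.0,"z": -0.02,"rx": 0.0,"ry": 0.0,"rz": 0.0,"grip": 0.3},
    {"x": 0.36,"y": 0.0,"z": -0.02,"rx": 0.0,"ry": 0.0,"rz": 0.0,"grip": 0.3},
    {"x": 0.44,"y": 0.0,"z": -0.02,"rx": 0.0,"ry": 0.0,"rz": 0.0,"grip": 0.3},
    {"x": 0.5,"y": 0.0,"z": -0.02,"rx": 0.0,"ry": 0.0,"rz": 0.0,"grip": 0.3},
  ],
)

```text
time: 9.5
ee_pos: [490.8, -11.8, 28.8]
ee_rot: [0.0, 0.999, -0.053, 0.0]
wrist_force: [-0.6, -0.6, 0.2]
grip_width: 25.4
gripper_force: 0.6
```

```bash
cat > cp.py <<'E'
from fit import *
f=manip.grab_frame('wrist');p=np.load('jig.npy')
for d in manip.cut_out(f,'coupon')[:3]:
    ys,xs=np.nonzero(d['mask']);P=np.array([w(f,(x,y),z=14.) for x,y in zip(xs[::7],ys[::7])])[:,:2]
    P=(P-p[:2])@np.array([[np.cos(p[2]),-np.sin(p[2])],[np.sin(p[2]),np.cos(p[2])]])
    print(d['conf'],cv2.minAreaRect(P.astype(np.float32)))
f=manip.grab_frame('top')
print([q for q in manip.spot_point(f,'push_roller')[:1]])
E
python3 go.py 60 -3 29; python3 cp.py
```

```text
t 9.5 jig tcp [-59.222  -4.064  28.788] F [-0.646 -0.644  0.214] grip 25.38435491248843 j [-0.133  0.029  2.161  0.     0.952  1.544]
rot share [ 0.    -0.001 -0.007]
shift share [ 0.993 -0.013 -0.001]
0.95 ((-20.908000946044922, -5.945041656494141), (80.42864990234375, 51.43946838378906), 89.7892074584961)
0.7 ((-142.35858154296875, -164.7413330078125), (38.73276138305664, 20.46334457397461), 50.28550720214844)
[{'point': [221.3, 217.7], 'conf': 0.82}]
```

The coupon is now square to the channel and moving at jig x -21. Push on through the gate.

>>> carry_out(
  rows=[
    {"x": 0.08,"y": -0.01,"z": 0.0,"rx": 0.0,"ry": 0.0,"rz": 0.0,"grip": 0.3},
    {"x": 0.17,"y": -0.01,"z": 0.0,"rx": 0.0,"ry": 0.0,"rz": 0.0,"grip": 0.3},
    {"x": 0.27,"y": -0.02,"z": 0.0,"rx": 0.0,"ry": 0.0,"rz": 0.0,"grip": 0.3},
    {"x": 0.37,"y": -0.02,"z": 0.0,"rx": 0.0,"ry": 0.0,"rz": 0.0,"grip": 0.3},
    {"x": 0.47,"y": -0.03,"z": 0.0,"rx": 0.0,"ry": 0.0,"rz": 0.0,"grip": 0.3},
    {"x": 0.57,"y": -0.03,"z": 0.0,"rx": 0.0,"ry": 0.0,"rz": 0.0,"grip": 0.3},
    {"x": 0.67,"y": -0.03,"z": 0.0,"rx": 0.0,"ry": 0.0,"rz": 0.0,"grip": 0.3},
    {"x": 0.75,"y": -0.03,"z": 0.0,"rx": 0.0,"ry": 0.0,"rz": 0.0,"grip": 0.3},
  ],
)

```text
time: 10.5
ee_pos: [580.8, -17.7, 29.0]
ee_rot: [0.0, 0.999, -0.053, 0.0]
wrist_force: [-1.7, 1.1, -0.6]
grip_width: 25.7
gripper_force: 0.7
```

```bash
python3 go.py 66 -3 29; python3 cp.py
```

```text
t 10.5 jig tcp [30.997 -0.793 28.957] F [-1.694  1.08  -0.586] grip 25.685199456930015 j [-0.123  0.213  1.956 -0.     0.973  1.554]
rot share [ 0.    -0.001 -0.007]
shift share [ 0.292  0.017 -0.   ]
0.68 ((69.17689514160156, -3.2212295532226562), (80.4923095703125, 50.99180603027344), 89.44221496582031)
[{'point': [220.5, 219.7], 'conf': 0.96}]
```

Coupon at jig x 69, y -3, square; 35 mm remain. I finish slowly.

>>> carry_out(
  rows=[
    {"x": 0.06,"y": 0.0,"z": 0.0,"rx": 0.0,"ry": 0.0,"rz": 0.0,"grip": 0.3},
    {"x": 0.12,"y": 0.0,"z": 0.0,"rx": 0.0,"ry": 0.0,"rz": 0.0,"grip": 0.3},
    {"x": 0.18,"y": 0.0,"z": 0.0,"rx": 0.0,"ry": 0.0,"rz": 0.0,"grip": 0.3},
    {"x": 0.22,"y": 0.0,"z": 0.0,"rx": 0.0,"ry": 0.0,"rz": 0.0,"grip": 0.3},
    {"x": 0.25,"y": 0.0,"z": 0.0,"rx": 0.0,"ry": 0.0,"rz": 0.0,"grip": 0.3},
    {"x": 0.27,"y": 0.0,"z": 0.0,"rx": 0.0,"ry": 0.0,"rz": 0.0,"grip": 0.3},
  ],
)

```text
time: 11.3
ee_pos: [612.1, -21.0, 28.9]
ee_rot: [-0.0, 0.999, -0.053, -0.0]
wrist_force: [-0.5, 1.5, 1.0]
grip_width: 25.9
gripper_force: 0.9
```

>>> carry_out(
  rows=[
    {"x": 0.01,"y": 0.0,"z": 0.0,"rx": 0.0,"ry": 0.0,"rz": 0.0,"grip": 0.3},
    {"x": 0.02,"y": 0.0,"z": 0.0,"rx": 0.0,"ry": 0.0,"rz": 0.0,"grip": 0.3},
    {"x": 0.02,"y": 0.0,"z": 0.0,"rx": 0.0,"ry": 0.0,"rz": 0.0,"grip": 0.3},
  ],
)

```text
time: 11.6
ee_pos: [614.3, -21.3, 29.0]
ee_rot: [0.0, 0.999, -0.053, 0.0]
wrist_force: [-1.0, -0.0, -0.9]
grip_width: 25.8
gripper_force: 0.4
```

```bash
python3 go.py 66 -3 29; python3 cp.py
```

```text
t 11.6 jig tcp [64.59  -0.902 28.959] F [-1.01  -0.032 -0.874] grip 25.76367960634161 j [-0.122  0.277  1.877  0.     0.988  1.555]
rot share [-0.    -0.001 -0.007]
shift share [ 0.012  0.017 -0.   ]
0.62 ((102.46300506591797, -3.234783172607422), (79.49421691894531, 50.77750015258789), 89.874755859375)
[{'point': [215.6, 218.7], 'conf': 0.92}]
```

No stop force yet. I inch on until it rises.

>>> carry_out(
  rows=[
    {"x": 0.01,"y": 0.0,"z": 0.0,"rx": 0.0,"ry": 0.0,"rz": 0.0,"grip": 0.3},
    {"x": 0.015,"y": 0.0,"z": 0.0,"rx": 0.0,"ry": 0.0,"rz": 0.0,"grip": 0.3},
    {"x": 0.015,"y": 0.0,"z": 0.0,"rx": 0.0,"ry": 0.0,"rz": 0.0,"grip": 0.3},
  ],
)

```text
time: 12.1
ee_pos: [616.0, -21.5, 29.0]
ee_rot: [0.0, 0.999, -0.053, 0.0]
wrist_force: [-0.1, 0.5, 0.5]
grip_width: 25.3
gripper_force: 0.6
```

>>> carry_out(
  rows=[
    {"x": 0.01,"y": 0.0,"z": 0.0,"rx": 0.0,"ry": 0.0,"rz": 0.0,"grip": 0.3},
    {"x": 0.01,"y": 0.0,"z": 0.0,"rx": 0.0,"ry": 0.0,"rz": 0.0,"grip": 0.3},
  ],
)

```text
time: 12.3
ee_pos: [617.3, -21.6, 29.0]
ee_rot: [-0.0, 0.999, -0.053, 0.0]
wrist_force: [-0.2, 0.5, 0.2]
grip_width: 25.4
gripper_force: 0.5
```

>>> carry_out(
  rows=[
    {"x": 0.01,"y": 0.0,"z": 0.0,"rx": 0.0,"ry": 0.0,"rz": 0.0,"grip": 0.3},
    {"x": 0.01,"y": 0.0,"z": 0.0,"rx": 0.0,"ry": 0.0,"rz": 0.0,"grip": 0.3},
  ],
)

```text
time: 12.5
ee_pos: [618.6, -21.7, 29.0]
ee_rot: [0.0, 0.999, -0.053, 0.0]
wrist_force: [-1.4, -0.1, -0.2]
grip_width: 26.0
gripper_force: 0.5
```

>>> carry_out(
  rows=[
    {"x": 0.01,"y": 0.0,"z": 0.0,"rx": 0.0,"ry": 0.0,"rz": 0.0,"grip": 0.3},
    {"x": 0.01,"y": 0.0,"z": 0.0,"rx": 0.0,"ry": 0.0,"rz": 0.0,"grip": 0.3},
  ],
)

```text
time: 12.7
ee_pos: [619.1, -21.8, 28.9]
ee_rot: [0.0, 0.999, -0.053, -0.001]
wrist_force: [-3.6, -0.0, 1.8]
grip_width: 25.4
gripper_force: 2.0
```

>>> carry_out(
  rows=[
    {"x": 0.01,"y": 0.0,"z": 0.0,"rx": 0.0,"ry": 0.0,"rz": 0.0,"grip": 0.3},
    {"x": 0.01,"y": 0.0,"z": 0.0,"rx": 0.0,"ry": 0.0,"rz": 0.0,"grip": 0.3},
  ],
)

```text
time: 12.9
ee_pos: [619.3, -21.8, 28.8]
ee_rot: [-0.0, 0.999, -0.053, -0.002]
wrist_force: [-7.9, 0.1, 5.0]
grip_width: 25.6
gripper_force: 3.9
```

>>> carry_out(
  rows=[
    {"x": -0.04,"y": 0.0,"z": 0.0,"rx": 0.0,"ry": 0.0,"rz": 0.0,"grip": 0.3},
    {"x": -0.2,"y": 0.0,"z": 0.0,"rx": 0.0,"ry": 0.0,"rz": 0.0,"grip": 0.3},
    {"x": -0.5,"y": 0.0,"z": 0.0,"rx": 0.0,"ry": 0.0,"rz": 0.0,"grip": 0.3},
    {"x": -0.8,"y": 0.0,"z": 0.0,"rx": 0.0,"ry": 0.0,"rz": 0.0,"grip": 0.3},
    {"x": -1.0,"y": 0.0,"z": 0.0,"rx": 0.0,"ry": 0.0,"rz": 0.0,"grip": 0.3},
    {"x": -1.0,"y": 0.0,"z": -0.3,"rx": 0.0,"ry": 0.0,"rz": 0.0,"grip": 0.3},
    {"x": -1.0,"y": 0.0,"z": -0.7,"rx": 0.0,"ry": 0.0,"rz": 0.0,"grip": 0.3},
    {"x": -1.0,"y": 0.0,"z": -0.7,"rx": 0.0,"ry": 0.0,"rz": 0.0,"grip": 0.3},
  ],
)

```text
time: 13.7
ee_pos: [506.7, -9.8, 120.7]
ee_rot: [0.001, 0.999, -0.053, 0.008]
wrist_force: [1.4, 0.4, 1.3]
grip_width: 25.6
gripper_force: 0.0
```

```bash
python3 go.py; python3 cp.py; python3 -c "
from h import *
f=manip.grab_frame('wrist');cv2.imwrite('pics/w3.png',f['image'])"
```

```text
t 13.7 jig tcp [-43.522  -0.508 120.682] F [1.402 0.426 1.278] grip 25.615419504281896 j [-0.125 -0.085  2.091  0.     1.119  1.551]
rot share [ 0.    -0.031 -0.007]
0.86 ((91.5713882446289, -3.5206527709960938), (80.00505065917969, 23.399261474609375), 89.81075286865234)
0.71 ((-127.21124267578125, -233.31478881835938), (47.09138870239258, 22.194971084594727), 17.383359909057617)
0.66 ((-13.841102600097656, 78.96205139160156), (284.4868469238281, 235.33334350585938), 89.79074096679688)
[{'point': [220.3, 217.8], 'conf': 0.59}]
```

View pics/w3.png

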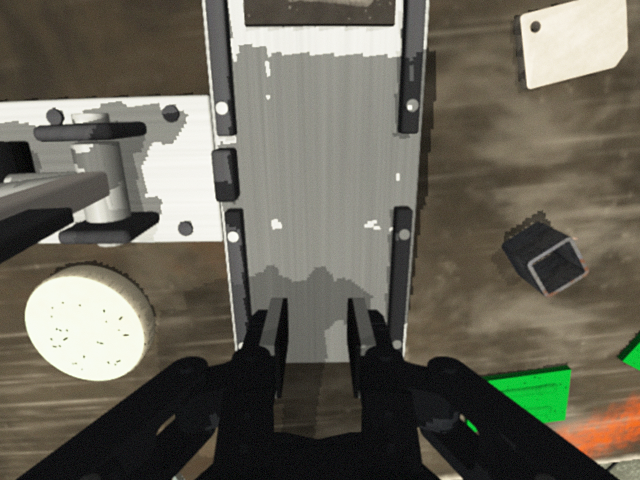

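The coupon's near edge (320,25) measures jig x 80, which means it is home. The gate stands raised at left, and the lid and tube stub have not moved. Hand in.

```bash
python3 -c "
from plant import manip
print(manip.finish_job())"
```

```text
the job is handed in; nothing more can be done
None
```

I handed the job in with the gate standing raised by itself and the coupon square in the channel, home against the end stop (8 N stop force, near edge about 1 mm from nominal); no verdict came back.

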